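# Take the wheel cap off the kitchen's wet-stone knife sharpener

## Task

The wheel of the wet-stone knife sharpener is due for changing: turn the red clamp knob anticlockwise to loosen the knife rest, pull the rest forward towards the robot up to its stop, then unscrew the black hexagonal cap from the wheel and lift it off. The cap may have a right-hand or a left-hand thread and nothing on it tells which, so try it one way and, if it does not budge, the other. Finish while still holding the cap motionless in the gripper, at least 6 cm above the wheel and over it, touching nothing else, and leave the other things on the table where they are.

Things in the scene. Friction and masses are not known exactly. Their poses are not given: they have to be found in the camera images.
- machine: Wet-stone knife sharpener, fixed: blue base 250 x 420 mm, 85 mm high, a terracotta wheel (200 mm across) lying flat on it. Origin on the table under the wheel's axis; x points to the machine's back (away from the robot), y to its left, z up. Two rails along x at y = +125 and -125 mm, 150 mm above the table, carry the knife rest.
- wheel_top (a point): Centre of the wheel's upper face, 123 mm above the table, under the cap. Wheel and spindle (20 mm high above this face) are fixed and do not turn.
- tank_top (a point): Top centre of the clear water tank on the grey motor housing, 220 mm above the table, on the machine's right (y = -207 mm). The housing spans y = -145 to -270 mm, x = -80 to 80 mm, top at 170 mm; the tank is 100 x 95 mm, its filler cap 10 mm higher.
- rest (a joint): Position (m) of the knife rest, a 36 mm wide steel plate (top 167 mm up) bridging the wheel from rail to rail: 0 = over the axis, 6 mm above the cap; starts within 10 mm of 0; grows as it slides forward along the machine's -x; stop at 0.085. Locked until the knob is loosened, then slides with about 2 N. Its left block carries the knob, which can pull it along; knob axis at machine (-joint, 0.125).
- clamp (a joint): Angle (rad) of the clamp knob about its vertical axis: near 0 (up to 0.15) = tight, grows as it is turned anticlockwise seen from above, stop at 1.5. The rest is free from about 0.7. Stiff: about 0.12 N m. It stays where it is left.
- clamp_grip (a point): Grip point on the axis of the red clamp knob, 192 mm above the table: a wing bar 46 mm long (along this point's x), 14 mm thick (along its y) and 27 mm high, its top 11 mm above this point; 24 mm below this point is the top of the clamp block (36 x 34 mm). Its frame turns with the knob.
- cap_center (a point): Centre (half-way up) of the loose black wheel cap: hexagon 44 mm over flats, 51 over corners, 32 high, about 0.12 kg. The point is 16 mm above the wheel's face while on; its x is normal to one pair of flats. Coarse thread of unknown hand: the wrong way it stops hard within 5 deg; the right way it turns lightly, is free after 40 to 70 deg (best 55) without rising by itself, then lifts straight off.
- dresser: Loose white dressing stone 75 x 30 x 25 mm on the table to the left of the machine; origin under its centre. Leave it alone.
- chef_knife: Loose chef's knife, 325 mm long, lying on the fixed wooden cutting board; origin where blade and handle meet. Leave it alone.
- paring_knife: Loose green-handled paring knife, 195 mm long, lying on the table left of the machine; origin where blade and handle meet. Leave it alone.
- tomato: Loose tomato, 74 mm wide and 50 mm high, on the cutting board; origin under its centre. Leave it alone.
- cucumber: Loose cucumber, 166 mm long, on the cutting board; origin under its centre. Leave it alone.
- honing_steel: Loose honing steel, 360 mm long with a black handle, lying on the table to the right of the machine; origin at its guard. Leave it alone.

How it is judged:
By the outcome, as a careful person would: the job done as asked, in the order asked, and still so for the second after the job is handed in, while the arm keeps its last pose, push and grip.
It also fails if it takes over 51 s, if anything falls off the work surface, if the arm or the gripper's body presses on something with over 40 N, if the wrist force passes 120 N, or if a joint passes its speed limit or range.

## Robot

A 6-joint arm with a two-finger parallel gripper is mounted at the origin on the work surface. World frame = base frame: x ahead of the robot, y to its left, z up, the work surface at z = 0. Lengths are in m, angles in rad, forces in N, time in s.
With the tool pointing down it reaches from about 0.375 to 0.9 m from the base axis. Payload 3.1 kg.
Tool frame: the origin (TCP) lies on the centre line of the jaws, within the pads' length; the fingertips stand r.tips_ahead ahead of it and the grasp point (between the pads) lies 5 mm behind it (r.tips_ahead is the distance from the TCP to the fingertips, in m); z points along the fingers, y is the line along which they close (so a half turn about z gives the same grasp; the last joint's range is limited). The gripper opens to 85 mm and grips with 20 to 120 N. Pads are 22 mm wide; open, the fingers measure 114 mm over their backs; the gripper's body (76 mm by 85 mm) begins 54 mm behind the grasp point. The pads swing forward as they close: fully open they stand 13 mm farther back than shut.
Start: joints at [-1.516, 0.527, 1.433, -0, 1.181, -0.178], TCP at [0.145, -0.608, 0.245] pointing down, gripper open.
Joint ranges: [-3.08, 3.08], [-0.75, 2.2], [0.22, 2.44], [-1.43, 4.57], [0, 2.65], [-2.85, 2.85]. Speed limits (rad/s): [2.79, 2.79, 3.14, 3.14, 3.14, 3.14].

## Interface

Orientations are given as [roll, pitch, yaw] about the fixed x, y, z axes, in that order (R = Rz(yaw) Ry(pitch) Rx(roll)).
In Python, from rig import readout, optics, r, look_for, landmark_of gives the robot as it stands. The module is installed in compiled form; this text tells all that it offers.
- The arm moves only by the tool apply_moves, never from a script. Its argument "motion" is a list of rows, each a list of 6 numbers: the shift along the tool's x, y, z in mm, then the turn, a rotation vector about the tool's x, y, z in degrees. A call has 1 to 5 rows; each row shifts and turns the commanded pose from where the row before left it, along the tool's axes as they then stand; what a row does not reach is not made up. A row lasts 1/10 s, in which the tool goes at most 50 mm and 8.59 degrees, less where a joint would pass 70% of its speed; a pose out of reach is approached as far as the arm can. A call is refused whole if a number of a shift passes 50 or a number of a turn 8.59, either way. A call with a gripper value outside its range is refused whole. "fingers" is the closure, from 0 (fully open) to 1 (shut), set as the call begins (left out, the last holds). The fingers move at their own pace and stop on an object; the grip force is fixed at half the most. Time passes only in rows, so rows that do not move let the fingers close. It gives the time, the measured TCP pose, the force, the opening and the grip force at its end, in the units of the state.
- readout.get_state(): the state, without advancing time (a new reading comes with each control period).
- optics.camera(name): name is "scene" or "top" or "wrist"; returns a dict with "color" (384x512x3 uint8, blue, green, red), "range_z" (384x512 float32, m along the optical axis (not along the pixel's ray), 0 where there is no reading), "fov_y" (degrees; the focal length in pixels is half the picture's height over the tangent of half this angle, whatever the lens; pixels are square), "cx", "cy" (the principal point, pixels), "world_to_cam" (4x4, takes a point from world to camera coordinates); the wrist camera has in their place "tool_from_camera" (4x4, takes a point from camera to tool coordinates, whose origin is the TCP and whose axes are the flange's). Camera axes: x right, y down, z forward; pixel columns grow to the right and rows downward; lengths in m; the calibration is good to about 2 mm. A picture is of the moment at which its call begins: read the wrist's pose just before it.
- r.job_done(): hands the job in; it is judged then, once.
Trained networks look in a picture, given as the dict that the camera call returned (one of the last four; its "shot" number tells which), for a name from the list of things; names that differ only in an ending like _2 or _b are one class to them, and where a whole thing is asked for, a point or a joint stands for the part that bears it (a point fixed in the world has none). Each returns a list of dicts, best first, with "conf" (0 to 1); they miss things now and then, are a little off and sometimes report something else, mostly with a low value. They report only what shows in the picture. A call takes as long as a camera call.
- look_for(thing, picture): "centre" ([column, row] in pixels, amid what is visible of it).
- landmark_of(thing, picture): "centre" ([column, row] in pixels: a listed point, or the origin of a listed thing).
The state is a dict: "t": time; "joint_pos": joint angles; "joint_vel": joint speeds; "tau": joint torques, N m; "eef_pos": TCP position; "orientation": TCP orientation; "wrist_force": force on the tool from outside, world axes, zero at the start; "wrist_torque": the same for the moment, N m; "gripper_width": finger opening in m; "grip_force": force on a finger pad.
Only numpy, scipy, OpenCV 4.12 (cv2) and the standard library are available. Lean on these libraries where they do the work, as an engineer would, in place of code of your own. Each camera call takes 0.05 s, during which the arm holds its last target. There are 200 camera calls.

## Working session

There is one attempt and no reset: what is moved stays moved. The work goes in short steps, Python scripts to look and compute and a tool call to move; the robot and the scene stay as the last step left them, time stands still between calls to the robot, and variables do not carry over. Pictures are saved under pics/ and viewed, at most 10 in all, crops included, and the job is handed in when it is done.

Besides the shell and the picture viewer there is one more tool, called after ">>>" as name([rows], argument=value, ...), one row to a line, values as JSON. apply_moves: Moves the arm, as the interface text tells. Its arguments: {"type":"object","properties":{"motion":{"type":"array","items":{"type":"array","items":{"type":"number"}}},"fingers":{"type":"number"}},"required":["motion"]}

```bash
mkdir -p pics; cat > h.py <<'E'
import numpy as np, cv2
from scipy.spatial.transform import Rotation as R
from rig import readout, optics, r, look_for, landmark_of
def shot(n):
    s=readout.get_state(); p=optics.camera(n)
    if 'world_to_cam' in p: M=np.linalg.inv(np.array(p['world_to_cam']))
    else:
        T=np.eye(4);T[:3,:3]=R.from_euler('xyz',s['orientation']).as_matrix();T[:3,3]=s['eef_pos']
        M=T@np.array(p['tool_from_camera'])
    p['M']=M; return p
def ray(p,c):
    h=p['color'].shape[0]; f=h/2/np.tan(np.radians(p['fov_y'])/2)
    d=np.array([(c[0]-p['cx'])/f,(c[1]-p['cy'])/f,1]); return p['M'][:3,3],p['M'][:3,:3]@d
def pt(p,c):
    o,d=ray(p,c); x,y=int(round(c[0])),int(round(c[1]))
    if not(0<=x<512 and 0<=y<384): return None
    w=p['range_z'][max(0,y-1):y+2,max(0,x-1):x+2]; w=w[w>0]
    return o+d*np.median(w) if len(w) else None
def tri(a,b):
    A=np.zeros((3,3));B=np.zeros(3)
    for o,d in (a,b):
        d=d/np.linalg.norm(d);P=np.eye(3)-np.outer(d,d);A+=P;B+=P@o
    return np.linalg.solve(A,B)
E
python3 - <<'E'
from h import *
np.set_printoptions(precision=4,suppress=True)
print(r.tips_ahead, readout.get_state())
P={n:shot(n) for n in('scene','top')}
for n,p in P.items():
    cv2.imwrite(f'pics/{n}0.png',p['color'])
    for t in ['machine','wheel_top','tank_top','clamp_grip','cap_center','rest','clamp','dresser','paring_knife']:
        try: l=landmark_of(t,p)[:2]
        except Exception as e: l=[];print(t,e)
        for q in l: print(n,t,q['conf'],np.array(q['centre']),pt(p,q['centre']))
for t in ['wheel_top','tank_top','clamp_grip','cap_center','machine']:
    a=landmark_of(t,P['scene']);b=landmark_of(t,P['top'])
    if a and b: print(t,tri(ray(P['scene'],a[0]['centre']),ray(P['top'],b[0]['centre'])))
E
```

```text
0.014 {'t': 0.0, 'joint_pos': array([-1.5155,  0.5285,  1.4339, -0.    ,  1.1814, -0.1785]), 'joint_vel': array([-0.0008,  0.0007,  0.0007,  0.0006, -0.0007, -0.0018]), 'tau': array([  0.0002, -44.2351, -17.8022,  -0.0002,   0.0086,   0.    ]), 'eef_pos': array([ 0.1448, -0.6073,  0.2443]), 'orientation': array([-3.1394, -0.0004,  0.2338]), 'wrist_force': array([-0.4452,  0.3212,  0.6173]), 'wrist_torque': array([-0.0125,  0.041 ,  0.0479]), 'grip_force': 0.0, 'gripper_width': 0.08563901039296441}
scene machine 0.97 [240.7 237.3] [ 0.6513 -0.0843  0.0846]
scene wheel_top 0.64 [239.6 209.5] [ 0.5801 -0.0636  0.1335]
scene tank_top 0.92 [169.2 197.6] [ 0.5679 -0.2723  0.2289]
scene clamp_grip 0.66 [275.8 182.1] [0.5697 0.0603 0.2034]
scene cap_center 0.53 [313.3 180.6] [0.3806 0.3071 0.0134]
scene cap_center 0.49 [237.4 202.5] [ 0.573  -0.0682  0.1579]
rest it knows: cap_center, chef_knife, clamp_grip, cucumber, dresser, honing_steel, machine, paring_knife, tank_top, tomato, wheel_top
clamp it knows: cap_center, chef_knife, clamp_grip, cucumber, dresser, honing_steel, machine, paring_k
[... 258 characters left out ...]
 0.2315]
top clamp_grip 0.43 [241.6 166.9] [0.5789 0.0541 0.1686]
top cap_center 0.4 [279.1 176. ] [ 0.5537 -0.0582  0.1684]
rest it knows: cap_center, chef_knife, clamp_grip, cucumber, dresser, honing_steel, machine, paring_knife, tank_top, tomato, wheel_top
clamp it knows: cap_center, chef_knife, clamp_grip, cucumber, dresser, honing_steel, machine, paring_knife, tank_top, tomato, wheel_top
top dresser 0.48 [ 93.5 174.7] [0.5656 0.536  0.0516]
top dresser 0.46 [215.3 191.2] [0.5229 0.1424 0.0262]
top paring_knife 0.7 [162.5 244.5] [0.3458 0.3095 0.0155]
wheel_top [ 0.5593 -0.0515  0.113 ]
tank_top [ 0.5546 -0.2668  0.2166]
clamp_grip [0.5727 0.0559 0.2064]
cap_center [0.5973 0.0454 0.2449]
```

```bash
python3 - <<'E'
import cv2,numpy as np
a=cv2.imread('pics/scene0.png');b=cv2.imread('pics/top0.png')
x=cv2.resize(a[150:270,140:330],(760,480),interpolation=cv2.INTER_CUBIC)
cv2.imwrite('pics/s1.png',x)
cv2.imwrite('pics/t1.png',cv2.resize(b[100:250,190:390],(800,600),interpolation=cv2.INTER_CUBIC))
E
```

```text
(no output)
```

View pics/s1.png

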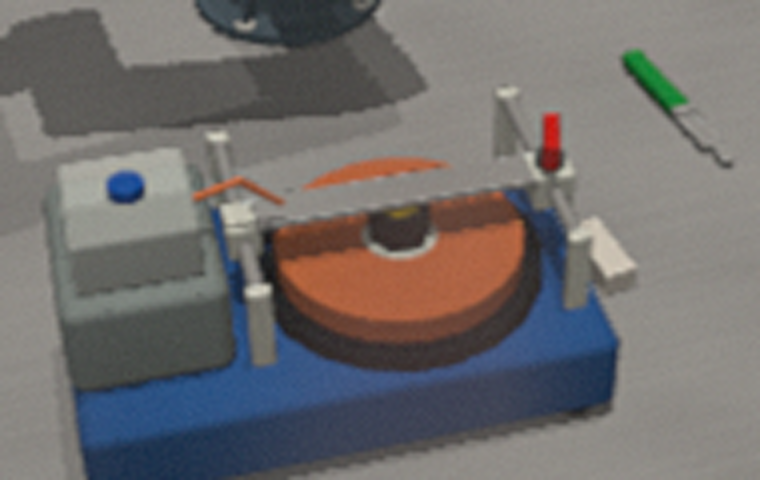

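View pics/t1.png

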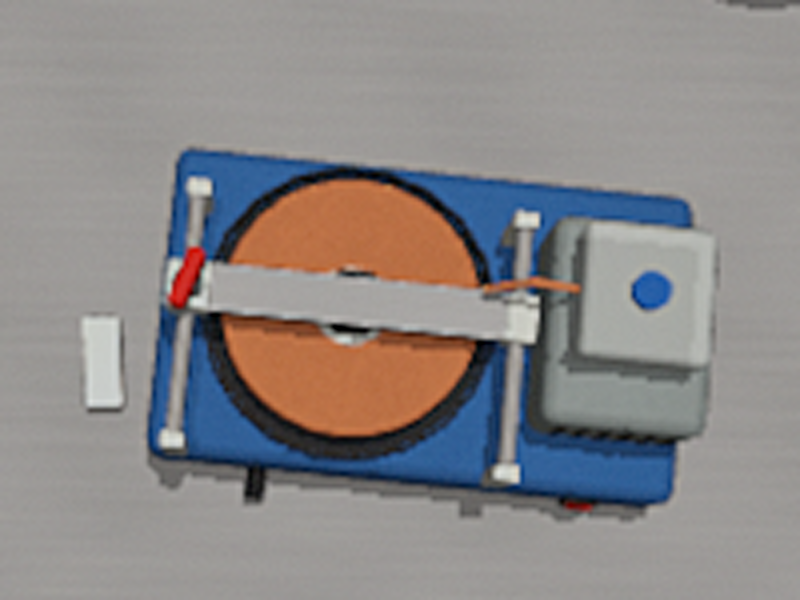

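View pics/top0.png

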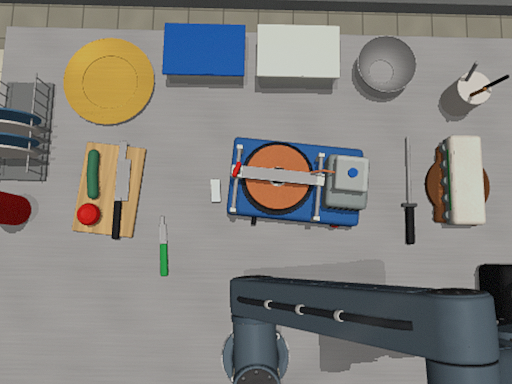

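The scene view shows the rest bridging the wheel with the red knob at about (277,184). In the top view the wheel is at about (277,177) and the knob at (237,170), with its bar roughly along +x tilted clockwise. The machine yaw is about -5°. Next I move above the machine for wrist views.

>>> apply_moves([
  [0, 0, -50, 0, 0, 0],
  [0, 0, -50, 0, 0, 0],
  [0, 0, -50, 0, 0, 0],
  [35, -34, 0, 0, 0, 0],
  [35, -34, 0, 0, 0, 0],
], fingers=0)

```text
t: 1.8
eef_pos: [0.1972, -0.5264, 0.3974]
orientation: [3.136, -0.0, 0.231]
wrist_force: [1.3, -0.2, -0.9]
gripper_width: 0.0853
grip_force: 0.0
```

>>> apply_moves([
  [35, -34, 0, 0, 0, 0],
  [35, -34, 0, 0, 0, 0],
  [35, -34, 0, 0, 0, 0],
  [35, -34, 0, 0, 0, 0],
  [35, -34, 0, 0, 0, 0],
])

```text
t: 2.3
eef_pos: [0.3287, -0.3179, 0.3955]
orientation: [3.141, -0.0, 0.233]
wrist_force: [1.5, -0.4, 0.2]
gripper_width: 0.0855
grip_force: 0.0
```

>>> apply_moves([
  [35, -34, 0, 0, 0, 0],
  [35, -34, 0, 0, 0, 0],
  [35, -34, 0, 0, 0, 0],
  [35, -34, 0, 0, 0, 0],
  [35, -34, 0, 0, 0, 0],
])

```text
t: 2.8
eef_pos: [0.4596, -0.1119, 0.3957]
orientation: [3.141, -0.001, 0.234]
wrist_force: [0.8, -0.2, -0.1]
gripper_width: 0.0853
grip_force: 0.0
```

```bash
cat > w.py <<'E'
from h import *
import sys,pickle
np.set_printoptions(precision=4,suppress=True)
s=readout.get_state();print(s['t'],s['eef_pos'],s['orientation'],s['joint_pos'])
p=shot('wrist');cv2.imwrite(f'pics/{sys.argv[1]}.png',p['color'])
print('cam',p['M'][:3,3])
out={'M':p['M'],'p':p}
for t in ['wheel_top','tank_top','clamp_grip','cap_center']:
    for q in landmark_of(t,p)[:1]:
        print(t,q['conf'],np.array(q['centre']),pt(p,q['centre']));out[t]=ray(p,q['centre'])
pickle.dump(out,open(f'{sys.argv[1]}.pkl','wb'))
if len(sys.argv)>2:
    o=pickle.load(open(f'{sys.argv[2]}.pkl','rb'))
    for t in ['wheel_top','tank_top','clamp_grip','cap_center']:
        if t in o and t in out: print('tri',t,tri(o[t],out[t]))
# red blob points
hsv=cv2.cvtColor(p['color'],cv2.COLOR_BGR2HSV)
m=((hsv[...,0]<5)|(hsv[...,0]>172))&(hsv[...,1]>190)&(hsv[...,2]>90)&(p['range_z']>0)
v,u=np.nonzero(m);W=np.array([pt(p,(a,b)) for a,b in zip(u,v)])
if len(W):
    top=W[W[:,2]>.195]
    if len(top)>5:
        print('red top n',len(top),cv2.minAreaRect((top[:,:2]*1000).astype(np.float32)),np.median(top[:,2]))
        c=top[:,:2].mean(0);e,V=np.linalg.eigh(np.cov(top[:,:2].T));print('ctr',c,'ang',np.degrees(np.arctan2(V[1,1],V[0,1])))
E
python3 w.py w1
```

```text
2.8 [ 0.4596 -0.1119  0.3957] [ 3.1408 -0.0007  0.2338] [-0.4756  0.1567  1.5785 -0.0001  1.4055  0.8614]
cam [ 0.5386 -0.093   0.5245]
wheel_top 0.29 [470.4 174.2] [ 0.5015 -0.5004  0.0016]
tank_top 0.82 [432.6 118.8] [ 0.5608 -0.2609  0.23  ]
clamp_grip 0.66 [113.8  29. ] [0.5698 0.0646 0.2023]
red top n 710 ((569.3759155273438, 67.1786117553711), (12.94079875946045, 45.12523651123047), 68.29635620117188) 0.2025523181455583
ctr [0.5697 0.0661] ang 158.33047872243984
```

View pics/w1.png

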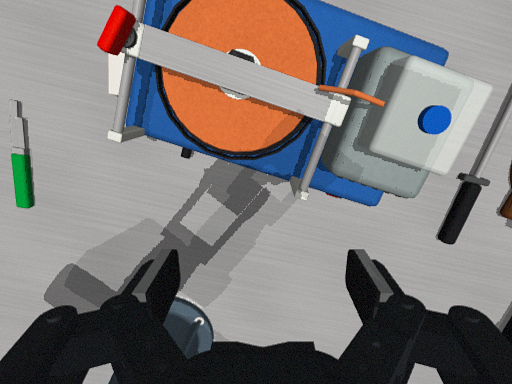

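The wrist view shows the red knob at (117,30), the plate over the wheel, the cap's underside ring at (240,75) and the tank at (433,119). The knob top measures z = 0.2025 m and 45 x 13 mm, which matches the text. The bar lies at -21.7°.

>>> apply_moves([
  [30, -30, 0, 0, 0, 0],
  [30, -30, 0, 0, 0, 0],
  [30, -30, 0, 0, 0, 0],
  [30, -30, 0, 0, 0, 0],
  [28, -28, 0, 0, 0, 0],
])

```text
t: 3.55
eef_pos: [0.5693, 0.0635, 0.3953]
orientation: [3.141, 0.0, 0.23]
wrist_force: [1.7, -1.3, -0.7]
gripper_width: 0.0851
grip_force: 0.0
```

>>> apply_moves([
  [0, 0, 20, 0, 0, 7],
  [0, 0, 20, 0, 0, 7],
  [0, 0, 20, 0, 0, 7],
  [0, 0, 20, 0, 0, 7],
  [0, 0, 20, 0, 0, 7],
])

```text
t: 4.05
eef_pos: [0.5686, 0.0619, 0.2946]
orientation: [3.141, -0.0, -0.386]
wrist_force: [-0.2, 0.6, -0.2]
gripper_width: 0.0851
grip_force: 0.0
```

```bash
cat > fit.py <<'E'
from h import *
import sys,pickle
np.set_printoptions(precision=4,suppress=True)
from scipy.optimize import least_squares
p=pickle.load(open(sys.argv[1]+'.pkl','rb'))['p']
Z=p['range_z'];v,u=np.mgrid[:384,:512];f=192/np.tan(np.radians(p['fov_y'])/2)
C=np.stack([(u-p['cx'])/f*Z,(v-p['cy'])/f*Z,Z],-1)@p['M'][:3,:3].T+p['M'][:3,3]
hsv=cv2.cvtColor(p['color'],cv2.COLOR_BGR2HSV)
o=(hsv[...,0]<15)&(hsv[...,1]>120)&(abs(C[...,2]-.123)<.006)&(Z>0)
pts=C[o][:,:2];print('wheel n',len(pts),np.median(C[o][:,2]))
hull=cv2.convexHull((pts*1000).astype(np.float32))
print('minCircle',cv2.minEnclosingCircle(hull))
g=(hsv[...,1]<50)&(abs(C[...,2]-.167)<.004)&(Z>0)&(abs(C[...,1]+.06)<.08)
q=C[g]
if len(q)>20:
  print('plate',len(q),np.median(q[:,2]),cv2.minAreaRect((q[:,:2]*1000).astype(np.float32)))
  c=np.polyfit(q[:,1],q[:,0],1);print('dx/dy -> yaw deg',-np.degrees(np.arctan(c[0])))
E
python3 fit.py w1; python3 w.py w2 w1; python3 fit.py w2
```

```text
wheel n 13667 0.12306763200727328
minCircle ((562.69921875, -57.17123794555664), 99.66815948486328)
plate 4693 0.16707862741948648 ((559.6207885742188, -60.04071044921875), (162.31976318359375, 36.03998947143555), 85.36441040039062)
dx/dy -> yaw deg -4.612106180714865
4.05 [0.5686 0.0619 0.2946] [ 3.1411 -0.0002 -0.3856] [-0.0866  0.4016  1.5091 -0.0005  1.2309  1.87  ]
cam [0.6441 0.0322 0.4234]
clamp_grip 0.72 [255.7 199.6] [0.5756 0.0656 0.2033]
cap_center 0.82 [380.  143.9] [ 0.571  -0.0505  0.1666]
tri clamp_grip [0.5714 0.0682 0.1928]
red top n 855 ((569.2510986328125, 201.06668090820312), (64.58348083496094, 295.5225524902344), 5.341482162475586) 0.20270294325050014
ctr [0.5727 0.068 ] ang 131.45228060507932
wheel n 20912 0.12313012285336417
minCircle ((563.224853515625, -57.266963958740234), 100.0073471069336)
plate 7303 0.16714640819306065 ((559.8080444335938, -59.964256286621094), (163.01466369628906, 36.23210906982422), 85.29853057861328)
dx/dy -> yaw deg -4.612586649346323
```

>>> apply_moves([
  [-1, -6, 26, 0, 0, 0],
  [0, 0, 30, 0, 0, 0],
  [0, 0, 30, 0, 0, 0],
  [0, 0, 20, 0, 0, 0],
  [0, 0, 0, 0, 0, 0],
])

```text
t: 4.8
eef_pos: [0.5689, 0.07, 0.1879]
orientation: [3.14, 0.004, -0.376]
wrist_force: [-0.6, -0.0, 0.4]
gripper_width: 0.0855
grip_force: 0.0
```

>>> apply_moves([
  [0, 0, 0, 0, 0, 0],
  [0, 0, 0, 0, 0, 0],
  [0, 0, 0, 0, 0, 0],
  [0, 0, 0, 0, 0, 0],
  [0, 0, 0, 0, 0, 0],
], fingers=1)

```text
t: 5.3
eef_pos: [0.5693, 0.0677, 0.1905]
orientation: [3.135, -0.001, -0.374]
wrist_force: [-2.9, -5.1, 16.8]
gripper_width: 0.013
grip_force: 61.7
```

>>> apply_moves([
  [0, 0, 0, 0, 0, 0],
  [0, 0, 0, 0, 0, 0],
  [0, 0, 0, 0, 0, 0],
])

```text
t: 5.6
eef_pos: [0.5693, 0.0677, 0.1906]
orientation: [3.136, -0.001, -0.375]
wrist_force: [-3.9, -8.7, 5.9]
gripper_width: 0.0128
grip_force: 59.3
```

>>> apply_moves([
  [0, 0, -1, 0, 0, -6],
  [0, 0, 0, 0, 0, -7],
  [0, 0, 0, 0, 0, -7],
  [0, 0, 0, 0, 0, -7],
  [0, 0, 0, 0, 0, -7],
])

```text
t: 6.1
eef_pos: [0.5693, 0.0683, 0.1905]
orientation: [3.138, 0.002, 0.222]
wrist_force: [-0.9, -5.8, 0.7]
gripper_width: 0.0125
grip_force: 59.0
```

>>> apply_moves([
  [0, 0, 0, 0, 0, -7],
  [0, 0, 0, 0, 0, -7],
  [0, 0, 0, 0, 0, -7],
  [0, 0, 0, 0, 0, -7],
  [0, 0, 0, 0, 0, -6],
])

```text
t: 6.6
eef_pos: [0.569, 0.0688, 0.1906]
orientation: [3.141, 0.004, 0.815]
wrist_force: [-2.1, -4.9, 1.7]
gripper_width: 0.0129
grip_force: 59.2
```

>>> apply_moves([
  [0, 0, 0, 0, 0, 0],
  [0, 0, 0, 0, 0, 0],
])

```text
t: 6.8
eef_pos: [0.569, 0.0688, 0.1905]
orientation: [3.141, 0.004, 0.811]
wrist_force: [-2.2, -4.8, 2.0]
gripper_width: 0.0132
grip_force: 59.2
```

```bash
python3 - <<'E'
from h import *
s=readout.get_state();print(s['eef_pos'],s['orientation'],s['wrist_force'],s['wrist_torque'],s['gripper_width'],s['joint_pos'])
E
```

```text
[0.56895012 0.06881399 0.19051767] [3.14093912 0.00378339 0.81111117] [-2.23475392 -4.82013062  2.01245228] [-0.67474185  0.2923831   0.11698179] 0.013199040214736585 [-0.07287304  0.52826421  1.61775056 -0.00397567  0.99747508  0.68897055]
```

>>> apply_moves([
  [-8, -10, 0, 0, 0, 0],
  [-8, -10, 0, 0, 0, 0],
  [-8, -10, 0, 0, 0, 0],
  [-8, -10, 0, 0, 0, 0],
  [-8, -10, 0, 0, 0, 0],
])

```text
t: 7.3
eef_pos: [0.5071, 0.0739, 0.1906]
orientation: [3.136, 0.001, 0.811]
wrist_force: [1.9, -6.9, -3.6]
gripper_width: 0.0127
grip_force: 59.9
```

>>> apply_moves([
  [-8, -10, 0, 0, 0, 0],
  [-2.5, -3, 0, 0, 0, 0],
  [-2.5, -3, 0, 0, 0, 0],
  [0, 0, 0, 0, 0, 0],
  [0, 0, 0, 0, 0, 0],
])

```text
t: 7.8
eef_pos: [0.4873, 0.0755, 0.1906]
orientation: [3.136, 0.0, 0.811]
wrist_force: [3.0, -6.6, -4.1]
gripper_width: 0.0127
grip_force: 59.9
```

>>> apply_moves([
  [-1, -1.2, 0, 0, 0, 0],
  [-1, -1.2, 0, 0, 0, 0],
  [-1, -1.2, 0, 0, 0, 0],
  [0, 0, 0, 0, 0, 0],
])

```text
t: 8.2
eef_pos: [0.487, 0.0755, 0.1907]
orientation: [3.129, -0.006, 0.811]
wrist_force: [12.0, -7.3, -13.1]
gripper_width: 0.0128
grip_force: 58.7
```

>>> apply_moves([
  [1.5, 1.8, 0, 0, 0, 0],
  [0, 0, 0, 0, 0, 0],
])

```text
t: 8.4
eef_pos: [0.4872, 0.0755, 0.1906]
orientation: [3.133, -0.002, 0.811]
wrist_force: [6.8, -7.4, -8.2]
gripper_width: 0.0127
grip_force: 59.6
```

>>> apply_moves([
  [0, 0, 0, 0, 0, 0],
  [0, 0, 0, 0, 0, 0],
  [0, 0, 0, 0, 0, 0],
  [0, 0, 0, 0, 0, 0],
  [0, 0, 0, 0, 0, 0],
], fingers=0)

```text
t: 8.9
eef_pos: [0.483, 0.0779, 0.1904]
orientation: [-3.142, -0.0, 0.81]
wrist_force: [0.1, -0.4, -0.1]
gripper_width: 0.084
grip_force: 0.0
```

>>> apply_moves([
  [0, 0, -20, 0, 0, 0],
  [0, 0, -40, 0, 0, 4],
  [0, 0, -40, 0, 0, 8],
  [0, -30, 0, 0, 0, 8],
  [0, 30, 0, 0, 0, 8],
])

```text
t: 9.4
eef_pos: [0.4763, 0.0802, 0.2917]
orientation: [-3.139, -0.0, 0.322]
wrist_force: [-0.0, -0.6, -0.5]
gripper_width: 0.0856
grip_force: 0.0
```

```bash
python3 w.py w3; python3 fit.py w3
```

```text
9.4 [0.4763 0.0802 0.2917] [-3.1388 -0.0002  0.3224] [-0.0666  0.2762  1.7197  0.0029  1.1466  1.1806]
cam [0.5536 0.1055 0.4205]
clamp_grip 0.77 [270.7 193.6] [0.489  0.0774 0.203 ]
cap_center 0.77 [424.3 143.6] [ 0.5645 -0.0454  0.156 ]
red top n 938 ((489.0884094238281, 75.19863891601562), (44.5137939453125, 14.059502601623535), 46.50822067260742) 0.20269517425220454
ctr [0.4904 0.0758] ang 46.585666580094326
wheel n 24844 0.12318527679255739
minCircle ((563.3220825195312, -56.685890197753906), 99.86986541748047)
plate 5614 0.1671651874046964 ((477.5093078613281, -59.86463928222656), (162.464599609375, 36.57879638671875), 85.41030883789062)
dx/dy -> yaw deg -4.620927666479251
```

View pics/w3.png

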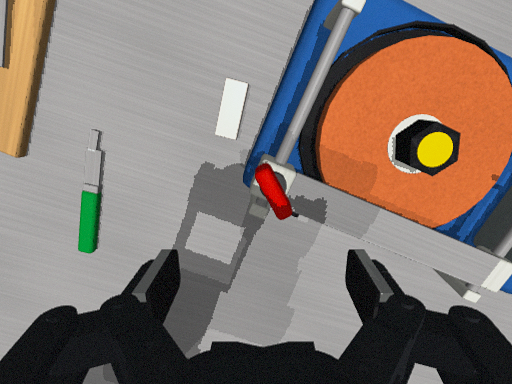

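The wrist view shows the knob at (272,190) turned to 46.6°, the plate pulled forward to its stop, and the black hex cap with a yellow disc at (430,147). Next I measure the hexagon.

```bash
cat > hexfit.py <<'E'
from h import *
import sys,pickle
from scipy.optimize import minimize
p=pickle.load(open(sys.argv[1]+'.pkl','rb'))['p']
Z=p['range_z'];v,u=np.mgrid[:384,:512];f=192/np.tan(np.radians(p['fov_y'])/2)
C=np.stack([(u-p['cx'])/f*Z,(v-p['cy'])/f*Z,Z],-1)@p['M'][:3,:3].T+p['M'][:3,3]
d=np.hypot(C[...,0]-.563,C[...,1]+.057)
m=(abs(C[...,2]-.156)<.005)&(d<.04)
q=C[m];zt=np.median(q[:,2]);xy=q[:,:2]
print('n',len(q),'ztop',zt,'mean',xy.mean(0))
def ext(a,pts,c=None):
    s=pts@np.array([np.cos(a),np.sin(a)]);return s.min(),s.max()
best=[]
for deg in np.arange(0,60,.5):
    w=[ext(np.radians(deg+k),xy) for k in(0,60,120)]
    best.append((sum(b-a for a,b in w),deg,[b-a for a,b in w],[(a+b)/2 for a,b in w]))
b=min(best);print('normal deg',b[1],'widths',np.round(b[2],4))
A=np.array([[np.cos(np.radians(b[1]+k)),np.sin(np.radians(b[1]+k))] for k in(0,60,120)])
print('centre',np.linalg.lstsq(A,np.array(b[3]),rcond=None)[0])
E
python3 hexfit.py w3
```

```text
n 2107 ztop 0.1555387551088186 mean [ 0.56352229 -0.05553317]
normal deg 55.0 widths [0.0453 0.0452 0.044 ]
centre [ 0.56312057 -0.05666683]
```

>>> apply_moves([
  [10, 39, 0, 0, 0, 0],
  [10, 39, 0, 0, 0, 0],
  [10, 39, 0, 0, 0, 0],
  [9, 40, 0, 0, 0, 0],
  [0, 0, 30, 0, 0, -6.5],
])

```text
t: 10.15
eef_pos: [0.5721, -0.0663, 0.2633]
orientation: [3.132, -0.009, 0.434]
wrist_force: [1.2, 0.1, 0.4]
gripper_width: 0.0856
grip_force: 0.0
```

>>> apply_moves([
  [0, 0, 30, 0, 0, 0],
  [0, 0, 20, 0, 0, 0],
  [0, 0, 0, 0, 0, 0],
  [0, 0, 0, 0, 0, 0],
])

```text
t: 10.55
eef_pos: [0.566, -0.0608, 0.2102]
orientation: [-3.141, 0.001, 0.435]
wrist_force: [0.8, -0.1, 0.4]
gripper_width: 0.085
grip_force: 0.0
```

```bash
python3 w.py w4;python3 hexfit.py w4; python3 fit.py w4
```

```text
10.55 [ 0.566  -0.0608  0.2102] [-3.1407  0.0007  0.435 ] [-0.3034  0.4968  1.6104  0.0002  1.0355  0.8323]
cam [ 0.64   -0.027   0.3389]
cap_center 0.86 [254.5 218. ] [ 0.5682 -0.0544  0.156 ]
red top n 569 ((483.9636535644531, 61.70918273925781), (24.35401725769043, 8.440337181091309), 21.89390754699707) 0.19935602515944267
ctr [0.483  0.0606] ang -143.9036795270972
n 3307 ztop 0.15547683077937927 mean [ 0.56427443 -0.05630465]
normal deg 55.5 widths [0.0444 0.0439 0.0448]
centre [ 0.5630428  -0.05677462]
wheel n 40015 0.12310234625719005
minCircle ((562.5684204101562, -57.11493682861328), 100.27069854736328)
plate 4298 0.16697191093309977 ((478.9718933105469, -48.70817565917969), (140.22601318359375, 37.610694885253906), 85.8246078491211)
dx/dy -> yaw deg -1.4483246009550688
```

>>> apply_moves([
  [-1, -5, 20, 0, 0, -0.5],
  [0, 0, 25, 0, 0, 0],
  [0, 0, 20, 0, 0, 0],
  [0, 0, 6, 0, 0, 0],
  [0, 0, 0, 0, 0, 0],
])

```text
t: 11.3
eef_pos: [0.563, -0.0569, 0.1391]
orientation: [-3.141, 0.001, 0.443]
wrist_force: [-0.0, 0.4, -0.6]
gripper_width: 0.0854
grip_force: 0.0
```

>>> apply_moves([
  [0, 0, 0, 0, 0, 0],
  [0, 0, 0, 0, 0, 0],
  [0, 0, 0, 0, 0, 0],
  [0, 0, 0, 0, 0, 0],
  [0, 0, 0, 0, 0, 0],
], fingers=1)

```text
t: 11.8
eef_pos: [0.5639, -0.0571, 0.1406]
orientation: [3.14, -0.002, 0.443]
wrist_force: [0.5, -0.2, 5.5]
gripper_width: 0.0434
grip_force: 62.2
```

```bash
python3 - <<'E'
from h import *
s=readout.get_state();print(s['t'],s['eef_pos'],s['orientation'],s['wrist_force'],s['wrist_torque'],s['gripper_width'],s['grip_force'],s['joint_pos'])
E
```

```text
11.8 [ 0.5638741  -0.05711722  0.14059502] [ 3.14005391e+00 -1.83876283e-03  4.43202639e-01] [ 0.4625752  -0.16598129  5.49984302] [ 0.09960218  0.13133357 -0.02476744] 0.04337009648846876 62.18497791211121 [-2.98128655e-01  5.91749674e-01  1.67603342e+00  1.39473505e-04
  8.71414279e-01  8.29376790e-01]
```

Gripped well. Now I try anticlockwise gently.

>>> apply_moves([
  [0, 0, -0.5, 0, 0, -2],
  [0, 0, 0, 0, 0, -2],
  [0, 0, 0, 0, 0, -2],
  [0, 0, 0, 0, 0, -2],
  [0, 0, 0, 0, 0, 0],
])

```text
t: 12.3
eef_pos: [0.5637, -0.0571, 0.1406]
orientation: [3.14, -0.001, 0.583]
wrist_force: [0.0, 0.3, 4.2]
gripper_width: 0.043
grip_force: 62.0
```

```bash
cat > st.py <<'E'
from h import *
np.set_printoptions(precision=4,suppress=True)
s=readout.get_state();print(s['t'],s['eef_pos'],s['orientation'],np.degrees(s['orientation'][2]),s['wrist_force'],'T',s['wrist_torque'],s['gripper_width'],s['grip_force'],s['joint_pos'])
E
python3 st.py
```

```text
12.3 [ 0.5637 -0.0571  0.1406] [ 3.1403 -0.0012  0.5829] 33.39794227252868 [0.0008 0.2858 4.2363] T [0.1003 0.0346 0.0735] 0.04301200714823635 62.025354963261634 [-0.2982  0.5917  1.6761  0.0001  0.872   0.6897]
```

>>> apply_moves([
  [0, 0, 0, 0, 0, -3],
  [0, 0, 0, 0, 0, -3],
  [0, 0, 0, 0, 0, 0],
])

```text
t: 12.6
eef_pos: [0.5637, -0.057, 0.1406]
orientation: [3.14, -0.001, 0.687]
wrist_force: [-1.0, 0.1, 5.3]
gripper_width: 0.043
grip_force: 62.2
```

```bash
python3 st.py
```

```text
12.6 [ 0.5637 -0.057   0.1406] [ 3.1403 -0.001   0.6875] 39.38864807234593 [-1.0385  0.1468  5.2599] T [0.1473 0.0404 0.1073] 0.043021191214154444 62.15785978361964 [-0.2981  0.5917  1.6761  0.0002  0.8721  0.5851]
```

It turns lightly with the width steady, so the thread is right-hand. I continue to 55° in total.

>>> apply_moves([
  [0, 0, 0, 0, 0, -8],
  [0, 0, 0, 0, 0, -8],
  [0, 0, 0, 0, 0, -8],
  [0, 0, 0, 0, 0, -8],
  [0, 0, 0, 0, 0, -8],
])

```text
t: 13.1
eef_pos: [0.5637, -0.0559, 0.1406]
orientation: [3.14, -0.002, 1.389]
wrist_force: [0.8, 4.2, 6.4]
gripper_width: 0.0431
grip_force: 62.2
```

>>> apply_moves([
  [0, 0, 0, 0, 0, -1],
  [0, 0, 0, 0, 0, 0],
  [0, 0, -2, 0, 0, 0],
  [0, 0, -2, 0, 0, 0],
  [0, 0, 0, 0, 0, 0],
])

```text
t: 13.6
eef_pos: [0.5621, -0.0564, 0.1434]
orientation: [-3.139, -0.001, 1.403]
wrist_force: [-1.9, 3.0, 0.3]
gripper_width: 0.0432
grip_force: 61.4
```

```bash
python3 st.py
```

```text
13.6 [ 0.5621 -0.0564  0.1434] [-3.1392 -0.0006  1.4028] 80.37400775832597 [-1.8959  3.0027  0.3208] T [0.4342 0.1715 0.0152] 0.0431574831930989 61.374835496535525 [-0.298   0.587   1.6753  0.0004  0.8818 -0.1302]
```

>>> apply_moves([
  [0, 0, -5, 0, 0, 0],
  [0, 0, -8, 0, 0, 0],
  [0, 0, -15, 0, 0, 0],
  [0, 0, -20, 0, 0, 0],
  [0, 0, -20, 0, 0, 0],
])

```text
t: 14.1
eef_pos: [0.5637, -0.0578, 0.2133]
orientation: [3.14, 0.001, 1.403]
wrist_force: [-0.5, 0.2, -0.3]
gripper_width: 0.0428
grip_force: 61.3
```

>>> apply_moves([
  [0, 0, -15, 0, 0, 0],
  [0, 0, -8, 0, 0, 0],
  [0, 0, -4, 0, 0, 0],
  [0, 0, 0, 0, 0, 0],
  [0, 0, 0, 0, 0, 0],
])

```text
t: 14.6
eef_pos: [0.5627, -0.0569, 0.2382]
orientation: [-3.14, 0.0, 1.403]
wrist_force: [0.1, -0.0, -0.4]
gripper_width: 0.0433
grip_force: 61.4
```

```bash
python3 st.py; python3 w.py w5; python3 fit.py w5; python3 - <<'E'
from h import *
p=shot('scene');cv2.imwrite('pics/s5.png',cv2.resize(p['color'][120:270,140:340],(800,600)))
E
```

```text
14.6 [ 0.5627 -0.0569  0.2382] [-3.1404  0.      1.4031] 80.39143983980478 [ 0.1107 -0.0094 -0.3868] T [-0.0135 -0.0232  0.0179] 0.04333873490524211 61.36220419895835 [-0.2983  0.4565  1.5909 -0.0002  1.0953 -0.1305]
14.6 [ 0.5627 -0.0569  0.2382] [-3.1404  0.      1.4031] [-0.2983  0.4565  1.5909 -0.0002  1.0953 -0.1305]
cam [0.5776 0.022  0.367 ]
wheel_top 0.65 [262.3 194.4] [ 0.5652 -0.05    0.143 ]
clamp_grip 0.61 [79.  24.3] [0.4926 0.0731 0.2021]
cap_center 0.68 [262.1 267.2] [ 0.5655 -0.0484  0.2536]
red top n 2486 ((487.2657775878906, 72.72114562988281), (41.078826904296875, 13.563709259033203), 46.08657455444336) 0.20249525503199328
ctr [0.488  0.0705] ang -137.4762448455928
wheel n 25945 0.12313588150714061
minCircle ((562.9973754882812, -56.40944290161133), 99.66577911376953)
plate 7952 0.16710188511793495 ((478.7133483886719, -45.228416442871094), (133.5130157470703, 36.83706283569336), 85.37226867675781)
dx/dy -> yaw deg -4.981970978811219
```

View pics/w5.png

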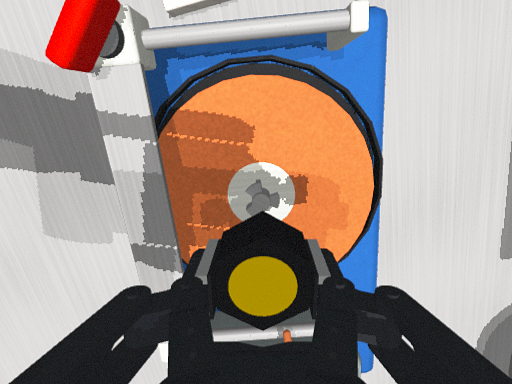

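View pics/s5.png

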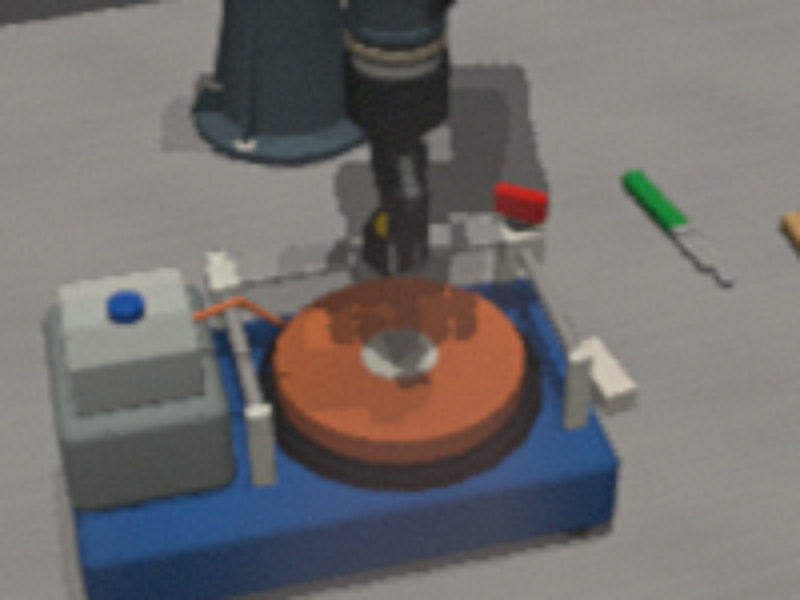

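The cap is held with its yellow disc at (262,285), its bottom about 10 cm above the wheel, and the bare spindle shows at (262,195). The rest is still at its stop and the dresser and paring knife look unmoved.

```bash
python3 -c "
from rig import r
print(r.job_done())"
```

```text
the job is handed in; nothing more can be done
None
```

The job is handed in (verdict not shown): I loosened the knob by about 68°, pulled the rest forward to its stop, and unscrewed the cap anticlockwise (right-hand thread). The gripper now holds it still about 10 cm above the wheel, 14.6 s into the 51 s limit.

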